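# Square up the leaning plates in the stand

## Robot

A 7-joint arm with a two-finger parallel gripper is mounted at the origin on a cart in front of the work surface, level with it; the furniture and walls round the work are solid. World frame = base frame: x ahead of the robot, y to its left, z up, the work surface at z = 0. Lengths are in m, angles in rad, forces in N, time in s.
With the tool pointing down it reaches from about 0.425 to 0.875 m from the base axis. Payload 4.7 kg.
Tool frame: the origin (TCP) lies on the centre line of the jaws, within the pads' length; the fingertips stand 22 mm ahead of it and the grasp point (between the pads) lies 3 mm ahead of it (ctrl.tcp_to_tips is the z of the fingertips in the tool frame, in m); z points along the fingers, y is the direction in which the jaws open and shut (so a half turn about z gives the same grasp; the last joint's range is limited). The gripper opens to 87 mm and grips with 3 to 60 N. Pads are 19 mm wide; open, the fingers measure 117 mm over their backs; the gripper's body (75 mm by 190 mm) begins 51 mm behind the grasp point.
Start: joints at [1.247, 0.321, -0.07, 1.45, 0.023, 1.371, -0.057], TCP at [0.215, -0.613, 0.245] pointing down, gripper open.
Joint ranges: [-2.86, 2.86], [-0.3, 2.09], [-1.38, 1.24], [0.06, 2.45], [-1.56, 4.7], [0.09, 2.05], [-2.69, 2.69]. Speed limits (rad/s): [2.57, 2.57, 3.14, 3.14, 3.14, 3.14, 3.14].

## Interface

Orientations are given as a rotation vector (axis times angle).
In Python, from bench import ctrl, cams gives the robot as it stands.
- The arm moves only by the tool move_arm, never from a script. Its argument "deltas" is a list of rows, each an object with "linear": the shift along the tool's x, y, z as a fraction of full scale, a list of three; "turn": the turn, a rotation vector about the tool's x, y, z as a fraction of full scale, a list of three; "claw": the closure, from 0 (fully open) to 1 (shut). In form: [{"linear": [tx, ty, tz], "turn": [wx, wy, wz], "claw": claw}, ...]. A call has 1 to 20 rows; each row shifts and turns the commanded pose from where the row before left it, along the tool's axes as they then stand; what a row does not reach is not made up. Full scale, the value 1, is 0.03 m for a shift and 4 degrees for a turn. A row lasts 1/12 s, in which the tool goes at most 41.7 mm and 7.16 degrees, less where a joint would pass 70% of its speed; a pose out of reach is approached as far as the arm can. A call with a number of a shift or a turn outside -1 to 1 is refused whole. A call with a gripper value outside its range is refused whole. The fingers move at their own pace and stop on an object; "grip_force" is the grip in N (left out, the last holds). Time passes only in rows, so rows that do not move let the fingers close. It gives the time, the measured TCP pose, the force and the opening at its end, in the units of the state.
- ctrl.get_state(): the state, without advancing time (a new reading comes with each control period).
- cams.get_image(name): name is "side" or "top" or "wrist"; returns a dict with "image" (420x560x3 uint8, red, green, blue), "K" (3x3 intrinsics, pixels), "k1" (the pictures are not rectified: a ray, as slopes to the right and down, at radius r is drawn at 1 + k1 r^2 times it, then the intrinsics apply), "world_from_camera" (4x4, takes a point from camera to world coordinates); the wrist camera has in their place "tool_from_camera" (4x4, takes a point from camera to tool coordinates, whose origin is the TCP and whose axes are the flange's). Camera axes: x right, y down, z forward; pixel columns grow to the right and rows downward; lengths in m; the calibration is good to about 2 mm. A picture is of the moment at which its call begins: read the wrist's pose just before it. There is no depth.
- ctrl.close_job(): hands the job in, once; it reports no verdict.
The state is a dict: "time": time; "joint_positions": joint angles; "qd": joint speeds; "joint_torque": joint torques, N m; "position": TCP position; "tool_rot": TCP orientation; "ft_force": force on the tool from outside, world axes, zero at the start; "torque": the same for the moment, N m; "grip_width": opening from 0.0 (shut) to 1.0 (fully open).
Only numpy, scipy, OpenCV 4.12 (cv2) and the standard library are available. Lean on these libraries where they do the work, as an engineer would, in place of code of your own. Each camera call takes 0.05 s, during which the arm holds its last target. There are 200 camera calls.

## Task

Three aluminium plates lean in a row in the wooden stand on the dark desk. Push the row upright, flat against the stand's backstop, and push the plates sideways until their left ends meet the side fence; leave them standing there as one straight, square stack.

Things in the scene. Friction and masses are not known exactly. Their poses are not given: they have to be found in the camera images.
- stand_corner (a point): Inner corner of the wooden stand fixed to the desk: top of its base (12 mm high), where backstop and side fence meet. x: towards backstop, away from robot; y: towards fence, left; z up. Base reaches 128 mm to -x, 188 mm to -y, those edges open. Backstop: face x = 0, 48 mm tall; fence: face y = 0, 36 mm tall, 108 mm long. Squared plates' centres: x = -5, -15, -25 mm, y = -40 mm.
- plate_a_center (a point): Back plate of the row, centre point: a smooth flat aluminium plate, 10 mm thick (own x), 80 mm wide (own y), 48 mm tall (own z), two small dark holes near its top edge, loose, about 0.12 kg. At the start it stands on the base and leans 20 to 37 degrees towards the backstop; it rests on the backstop. Upright, its axes run as the stand's and its centre is 24 mm above the base.
- plate_b_center (a point): Middle plate of the row, centre point: a smooth flat aluminium plate, 10 mm thick (own x), 80 mm wide (own y), 48 mm tall (own z), two small dark holes near its top edge, loose, about 0.12 kg. At the start it stands on the base and leans 20 to 37 degrees towards the backstop; it rests on the back plate. Upright, its axes run as the stand's and its centre is 24 mm above the base.
- plate_c_center (a point): Front plate of the row, centre point: a smooth flat aluminium plate, 10 mm thick (own x), 80 mm wide (own y), 48 mm tall (own z), two small dark holes near its top edge, loose, about 0.12 kg. At the start it stands on the base and leans 20 to 37 degrees towards the backstop; it rests on the middle plate and is the one nearest the robot. Upright, its axes run as the stand's and its centre is 24 mm above the base.

How it is judged:
By the outcome, as a careful person would: the job done as asked, in the order asked, and still so for the second after the job is handed in, with the robot touching nothing.
It also fails if it takes over 42 s, if anything falls off the work surface, if the arm or the gripper's body presses on something with over 40 N, if the wrist force passes 120 N, or if a joint passes its speed limit or range.

## Working session

There is one attempt and no reset: what is moved stays moved. The work goes in short steps, Python scripts to look and compute and a tool call to move; the robot and the scene stay as the last step left them, time stands still between calls to the robot, and variables do not carry over. Pictures are saved under pics/ and viewed, about 8 in all and at most 12, crops included, and the job is handed in when it is done.

Besides the shell and the picture viewer there is one more tool, called after "Request:" by a JSON object that holds its "name" and its "arguments", one argument or row to a line. move_arm: Moves the arm, as the interface text tells. Shift numbers are shares of 0.03 m and turn numbers shares of 4 degrees, none past 1 either way. Its arguments: {"type":"object","properties":{"deltas":{"type":"array"},"grip_force":{"type":"number"}},"required":["deltas"]}

```bash
mkdir -p pics; ls
cat > h.py <<'E'
import numpy as np, cv2
from bench import ctrl, cams
from scipy.spatial.transform import Rotation as R
def grab(n,f=None):
    s=ctrl.get_state(); d=cams.get_image(n)
    T=d.get("world_from_camera")
    if T is None:
        W=np.eye(4); W[:3,:3]=R.from_rotvec(s["tool_rot"]).as_matrix(); W[:3,3]=s["position"]
        T=W@np.array(d["tool_from_camera"])
    d["T"]=np.array(T)
    if f: cv2.imwrite("pics/"+f,cv2.cvtColor(d["image"],cv2.COLOR_RGB2BGR))
    return d
def ray(d,uv):
    K=np.array(d["K"]); k=d["k1"]
    p=cv2.undistortPoints(np.array([[uv]],float),K,np.array([k,0,0,0.]))[0,0]
    v=d["T"][:3,:3]@np.array([p[0],p[1],1]); return d["T"][:3,3],v/np.linalg.norm(v)
def onz(d,uv,z):
    o,v=ray(d,uv); return o+v*(z-o[2])/v[2]
def tri(d1,a,d2,b):
    o1,v1=ray(d1,a);o2,v2=ray(d2,b)
    t=np.linalg.lstsq(np.c_[v1,-v2],o2-o1,rcond=None)[0]
    p,q=o1+t[0]*v1,o2+t[1]*v2; return (p+q)/2,np.linalg.norm(p-q)
def proj(d,P):
    M=np.linalg.inv(d["T"]); P=np.atleast_2d(np.array(P,float))
    return cv2.projectPoints(P,cv2.Rodrigues(M[:3,:3])[0],M[:3,3],np.array(d["K"]),np.array([d["k1"],0,0,0.]))[0][:,0]
E
python3 - <<'E'
from h import *
a=grab("side");b=grab("top")
for d,n in((a,"s"),(b,"t")):
    print(d["K"],d["k1"],d["T"].round(3).tolist())
cv2.imwrite("pics/0.png",cv2.cvtColor(cv2.resize(np.hstack([a["image"],b["image"]]),(1120,420)),cv2.COLOR_RGB2BGR)[:, :])
cv2.imwrite("pics/s.png",a["image"][...,::-1]);cv2.imwrite("pics/t.png",b["image"][...,::-1])
s=ctrl.get_state();print(s)
E
```

```text
pics
[[519.29864132   0.         271.61591291]
 [  0.         519.29864132 205.46937924]
 [  0.           0.           1.        ]] -0.13571361838394141 [[0.909, -0.176, 0.378, 0.276], [-0.417, -0.402, 0.815, -0.497], [0.009, -0.898, -0.439, 0.436], [0.0, 0.0, 0.0, 1.0]]
[[464.96873648   0.         277.65224548]
 [  0.         464.96873648 208.5697021 ]
 [  0.           0.           1.        ]] 0.051399157193159385 [[-0.024, -0.997, 0.073, 0.563], [-1.0, 0.025, 0.012, 0.178], [-0.014, -0.073, -0.997, 0.925], [0.0, 0.0, 0.0, 1.0]]
{'time': 0.1, 'joint_positions': array([ 1.24708387,  0.3217344 , -0.0700856 ,  1.45154736,  0.02260181,
        1.37081434, -0.05687698]), 'qd': array([-0.00090619, -0.00185501,  0.00047537, -0.00420305,  0.00067357,
       -0.00040913,  0.00122131]), 'joint_torque': array([ 1.41932554e-05, -4.92571127e+01, -4.05706661e-01, -3.13399887e+01,
       -6.41513988e-02,  3.95014929e-02,  9.19560262e-05]), 'position': array([ 0.21522867, -0.61284395,  0.2435831 ]), 'tool_rot': array([-3.09522186e+00, -5.27914105e-01,  6.00255806e-04]), 'ft_force': array([0.07027944, 0.22945774, 0.65424954]), 'torque': array([ 0.0097548 , -0.04615229, -0.05060288]), 'grip_width': 1.0009316249741724}
```

View pics/s.png

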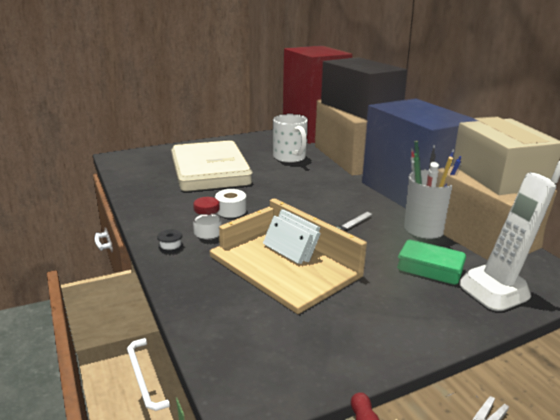

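View pics/t.png

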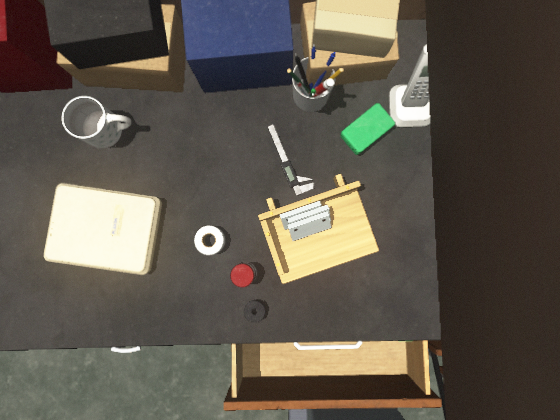

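Side view: stand centred near (290,255), plates at (292,237). Top view: stand near (318,232), the backstop running from (260,217) to (360,185), plates at (306,220), fence from (265,225) to (283,278). I'll get a rough pose, then go above it.

Run:
```python
from h import *
b=grab("top")
for uv in [(262,217),(360,185),(283,280),(378,244),(306,220)]: print(uv,onz(b,uv,.012).round(3),onz(b,uv,.06).round(3))
s=ctrl.get_state();print(R.from_rotvec(s["tool_rot"]).as_matrix().round(3))
d=cams.get_image("wrist");print(np.array(d["tool_from_camera"]).round(3).tolist(),d["K"].tolist(),d["k1"])
im=b["image"][165:295,240:395];im2=grab("side")["image"][195:310,200:370]
cv2.imwrite("pics/c.png",np.vstack([cv2.resize(im,None,fx=800/155*.6,fy=800/155*.6,interpolation=2)[:,:480],cv2.resize(im2,(480,300))[:195]])[...,::-1]) if 0 else None
```

```text
(262, 217) [0.614 0.221 0.012] [0.611 0.218 0.06 ]
(360, 185) [0.672 0.026 0.012] [0.666 0.034 0.06 ]
(283, 280) [0.49  0.182 0.012] [0.494 0.182 0.06 ]
(378, 244) [ 0.555 -0.004  0.012] [0.556 0.005 0.06 ]
(306, 220) [0.606 0.134 0.012] [0.603 0.137 0.06 ]
[[ 0.943  0.331 -0.001]
 [ 0.331 -0.943  0.001]
 [-0.    -0.001 -1.   ]]
[[-0.0, -0.953, -0.303, 0.084], [1.0, -0.0, 0.0, 0.001], [-0.0, -0.303, 0.953, -0.141], [0.0, 0.0, 0.0, 1.0]] [[299.3964475817516, 0.0, 278.82419825587294], [0.0, 299.3964475817516, 212.21749681732817], [0.0, 0.0, 1.0]] -0.001399251892574881
```

Request:
{"name": "move_arm", "arguments": {
  "deltas": [
    {"linear": [0.8, -0.75, 0], "turn": [0, 0, 0], "claw": 0},
    {"linear": [0.8, -0.75, 0], "turn": [0, 0, 0], "claw": 0},
    {"linear": [0.8, -0.75, 0], "turn": [0, 0, 0], "claw": 0},
    {"linear": [0.8, -0.75, 0], "turn": [0, 0, 0], "claw": 0},
    {"linear": [0.8, -0.75, 0], "turn": [0, 0, 0], "claw": 0},
    {"linear": [0.8, -0.75, 0], "turn": [0, 0, 0], "claw": 0},
    {"linear": [0.8, -0.75, 0], "turn": [0, 0, 0], "claw": 0},
    {"linear": [0.8, -0.75, 0], "turn": [0, 0, 0], "claw": 0},
    {"linear": [0.8, -0.75, 0], "turn": [0, 0, 0], "claw": 0},
    {"linear": [0.8, -0.75, 0], "turn": [0, 0, 0], "claw": 0},
    {"linear": [0.8, -0.75, 0], "turn": [0, 0, 0], "claw": 0},
    {"linear": [0.8, -0.75, 0], "turn": [0, 0, 0], "claw": 0},
    {"linear": [0.8, -0.75, 0], "turn": [0, 0, 0], "claw": 0},
    {"linear": [0.8, -0.75, 0], "turn": [0, 0, 0], "claw": 0},
    {"linear": [0.8, -0.75, 0], "turn": [0, 0, 0], "claw": 0},
    {"linear": [0.8, -0.75, 0], "turn": [0, 0, 0], "claw": 0}
  ]
}}

```text
time: 1.58
position: [0.4588, -0.1448, 0.2447]
tool_rot: [3.096, 0.528, 0.0]
ft_force: [0.5, -0.6, -0.7]
grip_width: 0.998
```

Request:
{"name": "move_arm", "arguments": {
  "deltas": [
    {"linear": [0.7, -0.7, 0.2], "turn": [0, 0, 0], "claw": 0.5},
    {"linear": [0.7, -0.7, 0.2], "turn": [0, 0, 0], "claw": 0.5},
    {"linear": [0.7, -0.7, 0.2], "turn": [0, 0, 0], "claw": 0.5},
    {"linear": [0.7, -0.7, 0.2], "turn": [0, 0, 0], "claw": 0.5},
    {"linear": [0.7, -0.7, 0.2], "turn": [0, 0, 0], "claw": 0.5},
    {"linear": [0.7, -0.7, 0.2], "turn": [0, 0, 0], "claw": 0.5},
    {"linear": [0.7, -0.7, 0.2], "turn": [0, 0, 0], "claw": 0.5},
    {"linear": [0.7, -0.7, 0.2], "turn": [0, 0, 0], "claw": 0.5},
    {"linear": [0.7, -0.7, 0.2], "turn": [0, 0, 0], "claw": 0.5},
    {"linear": [0.7, -0.7, 0.2], "turn": [0, 0, 0], "claw": 0.5},
    {"linear": [0, 0, 0], "turn": [0, 0, 0], "claw": 0.5},
    {"linear": [0, 0, 0], "turn": [0, 0, 0], "claw": 0.5}
  ]
}}

```text
time: 2.58
position: [0.5864, 0.1236, 0.1837]
tool_rot: [-3.094, -0.534, 0.002]
ft_force: [0.1, -1.2, 0.3]
grip_width: 0.5
```

Run:
```python
from h import *
s=ctrl.get_state();print(s["time"],s["position"],s["joint_positions"].round(2))
np.save("w1T.npy",grab("wrist","w1.png")["T"])
```

```text
2.5833 [0.58642518 0.12356459 0.18374884] [ 0.35  0.33 -0.73  1.64  0.23  1.26 -1.65]
```

View pics/w1.png

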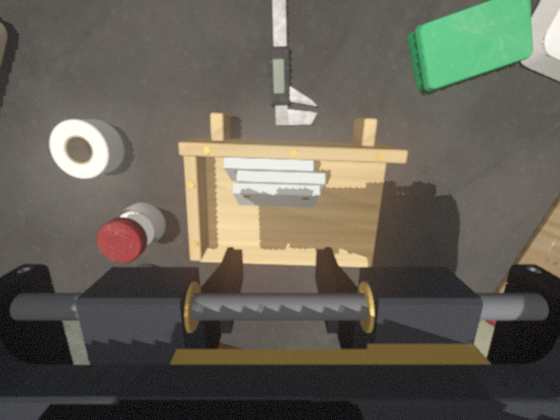

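The wrist view shows the backstop's front face along v≈158, from u≈188 to 400. The fence is at u≈200, the plates span u 224–325 and v 160–205, and they are staggered sideways. I'll back off 75 mm, which gives a second viewpoint and puts me at the start of the push.

Request:
{"name": "move_arm", "arguments": {
  "deltas": [
    {"linear": [-0.6, 0, 0], "turn": [0, 0, 0], "claw": 0.5},
    {"linear": [-0.6, 0, 0], "turn": [0, 0, 0], "claw": 0.5},
    {"linear": [-0.6, 0, 0], "turn": [0, 0, 0], "claw": 0.5},
    {"linear": [-0.7, 0, 0], "turn": [0, 0, 0], "claw": 0.5},
    {"linear": [0, 0, 0], "turn": [0, 0, 0], "claw": 0.5},
    {"linear": [0, 0, 0], "turn": [0, 0, 0], "claw": 0.5}
  ]
}}

```text
time: 3.13
position: [0.5158, 0.0942, 0.1851]
tool_rot: [3.095, 0.522, 0.001]
ft_force: [0.2, 0.2, 0.4]
grip_width: 0.5
```

Run:
```python
from h import *
np.save("w2T.npy",grab("wrist","w2.png")["T"])
a=cv2.imread("pics/w1.png")[130:275,170:420];b=cv2.imread("pics/w2.png")[40:195,170:420]
cv2.imwrite("pics/z.png",cv2.resize(np.vstack([a,b]),None,fx=2,fy=2,interpolation=cv2.INTER_CUBIC))
```

```text
(no output)
```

View pics/z.png

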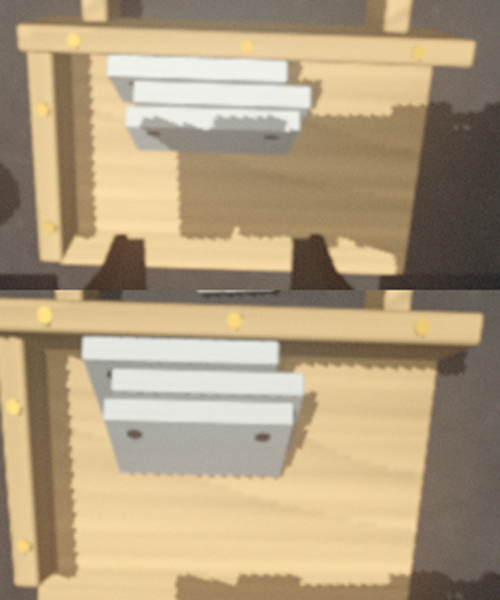

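Run:
```python
from h import *
c=cams.get_image("wrist"); d1=dict(c,T=np.load("w1T.npy"));d2=dict(c,T=np.load("w2T.npy"))
P={"bsR":((474,66),(482,343)),"fenceFront":((62,262),(38,585)),"fenceBack":((50,53),(22,338)),
"c_botL":((137,152),(121,472)),"c_botR":((292,154),(280,476)),"c_topL":((127,128),(106,421)),"c_topR":((300,131),(292,425)),
"b_topL":((134,105),(113,392)),"b_topR":((310,108),(301,397)),"a_topL":((110,77),(88,361)),"a_topR":((287,82),(278,364))}
Q={}
for n,(a,b) in P.items():
    Q[n],e=tri(d1,(170+a[0]/2,130+a[1]/2),d2,(170+b[0]/2,40+(b[1]-290)/2)); print(n,Q[n].round(4),"gap %.4f"%e)
# planes at text heights
on=lambda a,z,d=d1,o=130:onz(d,(170+a[0]/2,o+a[1]/2),z)
bl,br=on((24,49),.060),on((474,66),.060); fb,ff=on((50,53),.048),on((62,262),.048)
y=(bl-br)[:2]; th=np.arctan2(-y[0],y[1]); f=(fb-ff)[:2]
print("yaw backstop",np.degrees(th),"fence",np.degrees(np.arctan2(f[1],f[0])), "lens",np.linalg.norm(y),np.linalg.norm(f))
f2=on((22,48),.048,d2,40)-on((38,295),.048,d2,40); print("fence w2",np.degrees(np.arctan2(f2[1],f2[0])),np.linalg.norm(f2))
th=(th+np.arctan2(f[1],f[0]))/2; X=np.array([np.cos(th),np.sin(th)]);Y=np.array([-X[1],X[0]])
cx=np.mean([(bl[:2]@X),(br[:2]@X)]); cy=np.mean([ff[:2]@Y,fb[:2]@Y]); C=cx*X+cy*Y
print("corner",C,"yaw",th,np.degrees(th)); np.save("stand.npy",[C[0],C[1],th])
for n,q in Q.items(): print(n,((q[:2]-C)@X*1e3).round(1),((q[:2]-C)@Y*1e3).round(1),(q[2]*1e3-12).round(1))
for n,z in(("c_bot",.012),):
    for a in ((137,152),(292,154)): q=on(a,z);print("botw1",(q[:2]-C)@X,(q[:2]-C)@Y)
    for a in ((121,182),(280,186)): q=on(a,z,d2,40);print("botw2",(q[:2]-C)@X,(q[:2]-C)@Y)
q=on((403,273),.012);print("base FR",(q[:2]-C)@X,(q[:2]-C)@Y)
```

```text
bsR [0.6673 0.0331 0.0629] gap 0.0004
fenceFront [0.5094 0.179  0.0532] gap 0.0006
fenceBack [0.6088 0.2108 0.0537] gap 0.0001
c_botL [0.5682 0.161  0.0247] gap 0.0005
c_botR [0.5926 0.085  0.0204] gap 0.0033
c_topL [0.5893 0.1677 0.0612] gap 0.0002
c_topR [0.6137 0.0931 0.0587] gap 0.0011
b_topL [0.6011 0.1677 0.0632] gap 0.0002
b_topR [0.6252 0.0934 0.0598] gap 0.0017
a_topL [0.609  0.1814 0.0603] gap 0.0004
a_topR [0.6333 0.1075 0.0624] gap 0.0007
yaw backstop 17.432668958998722 fence 18.003518823359656 lens 0.19813623539299174 0.10623912747444346
fence w2 17.593942230029036 0.10650320790096021
corner [0.61007169 0.21259456] yaw 0.3092390755785707 17.718093891179187
bsR -0.1 -188.4 50.9
fenceFront -106.1 -1.4 41.2
fenceBack -1.7 -1.4 41.7
c_botL -55.6 -36.4 12.7
c_botR -55.5 -116.2 8.4
c_topL -33.4 -36.4 49.2
c_topR -32.9 -115.0 46.7
b_topL -22.2 -40.0 51.2
b_topR -21.8 -118.2 47.8
a_topL -10.5 -29.4 48.3
a_topR -9.9 -107.2 50.4
botw1 -0.05945943245025328 -0.03447234545204976
botw1 -0.05783447361174088 -0.11903579419915125
botw2 -0.05616582144258853 -0.03468610753414504
botw2 -0.05611709479823513 -0.11545418107515287
base FR -0.12797860885614618 -0.18874154514119093
```

The stand corner is at about (0.610, 0.2125) with yaw 17.7°. The front plate's foot is at stand x≈-57 mm, spanning y -35 to -116. Next I'll square the tool to the stand, centre it on the row and go down in front of it.

Request:
{"name": "move_arm", "arguments": {
  "deltas": [
    {"linear": [0.35, -0.15, 0.4], "turn": [0, 0, 0.18], "claw": 0.5},
    {"linear": [0.35, -0.15, 0.7], "turn": [0, 0, 0.18], "claw": 0.5},
    {"linear": [0, 0, 0.8], "turn": [0, 0, 0], "claw": 0.5},
    {"linear": [0, 0, 0.8], "turn": [0, 0, 0], "claw": 0.5},
    {"linear": [0, 0, 0.8], "turn": [0, 0, 0], "claw": 0.5},
    {"linear": [0, 0, 0.6], "turn": [0, 0, 0], "claw": 0.5},
    {"linear": [0, 0, 0.4], "turn": [0, 0, 0], "claw": 0.5},
    {"linear": [0, 0, 0.3], "turn": [0, 0, 0], "claw": 0.5},
    {"linear": [0, 0, 0], "turn": [0, 0, 0], "claw": 0.5},
    {"linear": [0, 0, 0], "turn": [0, 0, 0], "claw": 0.5}
  ]
}}

```text
time: 4.07
position: [0.5336, 0.1121, 0.0408]
tool_rot: [-3.103, -0.489, -0.0]
ft_force: [-0.3, -0.3, 0.5]
grip_width: 0.503
```

```bash
cat >> h.py <<'E'
def st():
    s=ctrl.get_state(); x,y,t=np.load("stand.npy"); p=s["position"]-[x,y,.012]
    c,n=np.cos(t),np.sin(t); M=np.array([[c,n,0],[-n,c,0],[0,0,1]]); r=R.from_rotvec(s["tool_rot"]).as_matrix()
    print("t %.2f"%s["time"],"stand mm",(M@p*1e3).round(1),"tips z",((s["position"]+r[:,2]*ctrl.tcp_to_tips)[2]*1e3-12).round(1),"F",(M@s["ft_force"]).round(1),"yaw err",np.degrees(np.arctan2(r[1,0],r[0,0])-t).round(2),"tilt",r[2].round(3))
E
python3 - <<'E'
from h import *
st();
E
```

```text
t 4.07 stand mm [-103.5  -72.5   28.8] tips z 6.8 F [-0.4 -0.2  0.5] yaw err 0.2 tilt [ 0. -0. -1.]
```

Request:
{"name": "move_arm", "arguments": {
  "deltas": [
    {"linear": [0.3, 0.02, 0], "turn": [0, 0, 0], "claw": 0.5},
    {"linear": [0.3, 0.02, 0], "turn": [0, 0, 0], "claw": 0.5},
    {"linear": [0.3, 0.02, 0], "turn": [0, 0, 0], "claw": 0.5},
    {"linear": [0.2, 0.02, 0], "turn": [0, 0, 0], "claw": 0.5},
    {"linear": [0.1, 0, 0], "turn": [0, 0, 0], "claw": 0.5},
    {"linear": [0.1, 0, 0], "turn": [0, 0, 0], "claw": 0.5},
    {"linear": [0.1, 0, 0], "turn": [0, 0, 0], "claw": 0.5},
    {"linear": [0.1, 0, 0], "turn": [0, 0, 0], "claw": 0.5},
    {"linear": [0.1, 0, 0], "turn": [0, 0, 0], "claw": 0.5},
    {"linear": [0.1, 0, 0], "turn": [0, 0, 0], "claw": 0.5},
    {"linear": [0.1, 0, 0], "turn": [0, 0, 0], "claw": 0.5},
    {"linear": [0.1, 0, 0], "turn": [0, 0, 0], "claw": 0.5},
    {"linear": [0.1, 0, 0], "turn": [0, 0, 0], "claw": 0.5},
    {"linear": [0, 0, 0], "turn": [0, 0, 0], "claw": 0.5}
  ]
}}

```text
time: 5.23
position: [0.5919, 0.1284, 0.0406]
tool_rot: [-3.103, -0.489, -0.002]
ft_force: [-0.9, 0.3, -1.0]
grip_width: 0.499
```

Run:
```python
from h import *
st(); a=grab("wrist","w3.png")["image"][60:260,150:430]; b=grab("side")["image"][195:305,200:370]
cv2.imwrite("pics/z3.png",np.vstack([cv2.resize(a,(560,400)),cv2.resize(b,(309,200))[:, :] if 0 else cv2.copyMakeBorder(cv2.resize(b,(309,200)),0,0,0,251,cv2.BORDER_CONSTANT)])[...,::-1])
```

```text
t 5.23 stand mm [-42.9 -74.7  28.6] tips z 6.6 F [-0.8  0.6 -1. ] yaw err 0.2 tilt [ 0.001 -0.    -1.   ]
```

View pics/z3.png

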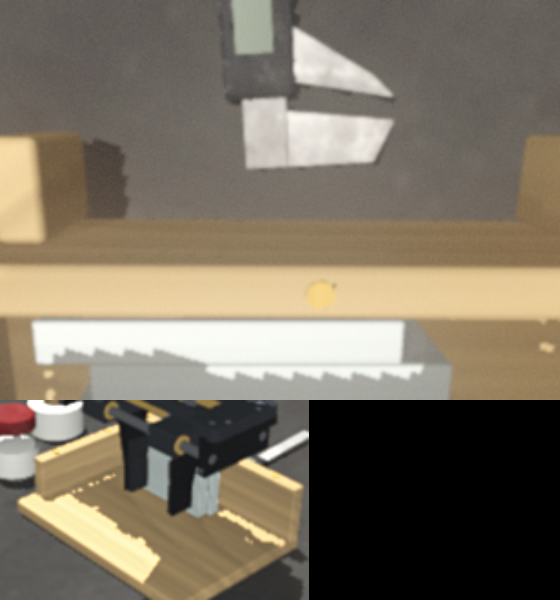

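The wrist image (top) shows the backstop at v≈265–315 with the back plate flush under it. The side crop shows the plates almost upright, with the fingers on the front one. I'll go on in small steps until the force rises.

Request:
{"name": "move_arm", "arguments": {
  "deltas": [
    {"linear": [0.04, 0, 0], "turn": [0, 0, 0], "claw": 0.5},
    {"linear": [0.04, 0, 0], "turn": [0, 0, 0], "claw": 0.5},
    {"linear": [0.04, 0, 0], "turn": [0, 0, 0], "claw": 0.5},
    {"linear": [0, 0, 0], "turn": [0, 0, 0], "claw": 0.5},
    {"linear": [0, 0, 0], "turn": [0, 0, 0], "claw": 0.5}
  ]
}}

```text
time: 5.75
position: [0.5928, 0.1286, 0.0406]
tool_rot: [3.102, 0.489, -0.006]
ft_force: [-7.3, -2.9, 4.4]
grip_width: 0.497
```

```bash
python3 -c "
from h import *
st()"
```

```text
t 5.75 stand mm [-42.  -74.7  28.6] tips z 6.6 F [-7.8 -0.5  4.4] yaw err 0.19 tilt [-0.004  0.001 -1.   ]
```

Request:
{"name": "move_arm", "arguments": {
  "deltas": [
    {"linear": [0.06, 0, 0], "turn": [0, 0, 0], "claw": 0.5},
    {"linear": [0.06, 0, 0], "turn": [0, 0, 0], "claw": 0.5},
    {"linear": [0, 0, 0], "turn": [0, 0, 0], "claw": 0.5},
    {"linear": [0, 0, 0], "turn": [0, 0, 0], "claw": 0.5}
  ]
}}

```text
time: 6.08
position: [0.5928, 0.1287, 0.0401]
tool_rot: [3.1, 0.488, -0.018]
ft_force: [-17.2, -5.4, 11.1]
grip_width: 0.499
```

```bash
python3 -c "
from h import *
st()
a=grab('side')['image'][195:305,210:360]
cv2.imwrite('pics/z4.png',cv2.resize(a,(750,550),interpolation=cv2.INTER_CUBIC)[...,::-1])"
```

```text
t 6.08 stand mm [-42.  -74.7  28.1] tips z 6.1 F [-18.    0.   11.1] yaw err 0.17 tilt [-0.012  0.001 -1.   ]
```

View pics/z4.png

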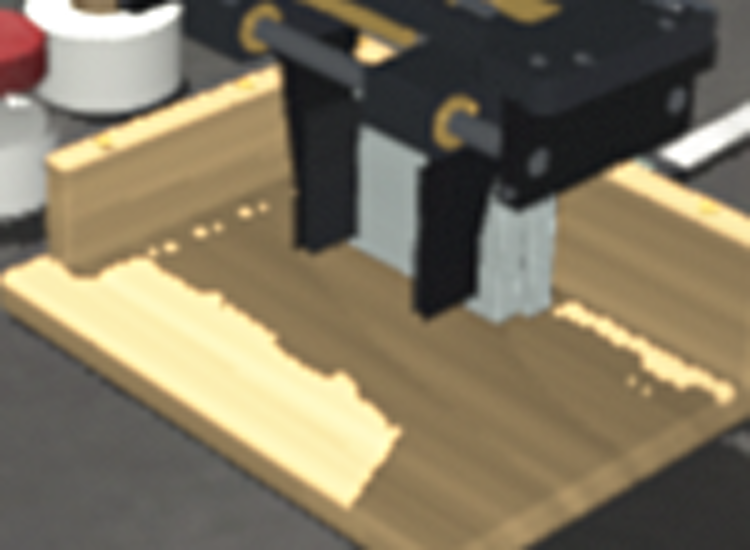

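The plates stand upright and tight: 18 N of force with no further travel. Now I'll back off, lift clear and close the fingers over to the right of the row, keeping the same orientation. From there the side push uses a finger's back, centred across all three plates.

Request:
{"name": "move_arm", "arguments": {
  "deltas": [
    {"linear": [-0.2, 0, 0], "turn": [0, 0, 0], "claw": 0.5},
    {"linear": [-0.4, 0, 0], "turn": [0, 0, 0], "claw": 0.5},
    {"linear": [-0.4, 0, 0], "turn": [0, 0, 0], "claw": 0.5},
    {"linear": [0, 0, -0.5], "turn": [0, 0, 0], "claw": 0.5},
    {"linear": [0, 0, -0.8], "turn": [0, 0, 0], "claw": 0.5},
    {"linear": [0, 0, -0.8], "turn": [0, 0, 0], "claw": 0.5},
    {"linear": [0, 0, -0.8], "turn": [0, 0, 0], "claw": 1},
    {"linear": [0, 0.6, 0], "turn": [0, 0, 0], "claw": 1},
    {"linear": [0, 0.7, 0], "turn": [0, 0, 0], "claw": 1},
    {"linear": [0, 0.7, 0], "turn": [0, 0, 0], "claw": 1},
    {"linear": [0, 0.5, 0], "turn": [0, 0, 0], "claw": 1},
    {"linear": [0, 0, 0], "turn": [0, 0, 0], "claw": 1},
    {"linear": [0, 0, 0], "turn": [0, 0, 0], "claw": 1}
  ]
}}

```text
time: 7.22
position: [0.5927, 0.0494, 0.1276]
tool_rot: [-3.103, -0.486, -0.001]
ft_force: [-0.7, 0.3, 0.8]
grip_width: 0.062
```

```bash
python3 -c "
from h import *
st()
a=grab('wrist','w5.png')['image'][40:260,130:430]; b=grab('side')['image'][205:285,240:340]
cv2.imwrite('pics/z5.png',np.hstack([cv2.resize(a,(450,330)),cv2.resize(b,(350,330)[:2] if 0 else (350,330))])[...,::-1])"
```

```text
t 7.22 stand mm [ -66.2 -150.2  115.6] tips z 93.6 F [-0.6  0.5  0.8] yaw err 0.09 tilt [ 0.001 -0.    -1.   ]
```

View pics/z5.png

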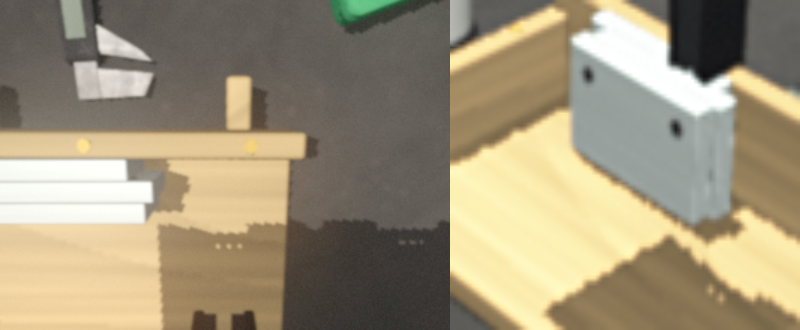

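The row stands tight and upright. The right ends are staggered in the crop at u=127 (back), 153 (middle) and 145 (front), and the gripper is clear. Quick measurement of the ends and faces at the plates' top height.

```bash
python3 -c "
from h import *
d=grab('wrist'); x,y,t=np.load('stand.npy'); c,n=np.cos(t),np.sin(t)
for k,a in dict(bs=(200,158),bsR=(306,158),aR=(127,180),bR=(153,202),cR=(145,221),cfront=(40,223)).items():
    q=onz(d,(130+a[0]/1.5,40+a[1]/1.5),.060)[:2]-[x,y]; print(k,(np.array([[c,n],[-n,c]])@q*1e3).round(1))
st()"
```

```text
bs [  -0.3 -137.6]
bsR [-1.00e-01 -1.86e+02]
aR [ -10.5 -103.7]
bR [ -20.7 -115.3]
cR [ -29.8 -111.2]
cfront [-31.1 -61. ]
t 7.37 stand mm [ -66.2 -147.6  115.6] tips z 93.6 F [-1.4  0.4  0.1] yaw err 0.34 tilt [ 0.    -0.001 -1.   ]
```

Request:
{"name": "move_arm", "arguments": {
  "deltas": [
    {"linear": [0.5, 0, 0], "turn": [0, 0, 0], "claw": 1},
    {"linear": [0.6, 0, 0], "turn": [0, 0, 0], "claw": 1},
    {"linear": [0.57, 0, 0], "turn": [0, 0, 0], "claw": 1},
    {"linear": [0, 0, 0.5], "turn": [0, 0, 0], "claw": 1},
    {"linear": [0, 0, 0.6], "turn": [0, 0, 0], "claw": 1},
    {"linear": [0, 0, 0.6], "turn": [0, 0, 0], "claw": 1},
    {"linear": [0, 0, 0.6], "turn": [0, 0, 0], "claw": 1},
    {"linear": [0, 0, 0.4], "turn": [0, 0, 0], "claw": 1},
    {"linear": [0, 0, 0.2], "turn": [0, 0, 0], "claw": 1},
    {"linear": [0, 0, 0], "turn": [0, 0, 0], "claw": 1},
    {"linear": [0, 0, 0], "turn": [0, 0, 0], "claw": 1}
  ]
}}

```text
time: 8.28
position: [0.6402, 0.0657, 0.041]
tool_rot: [-3.103, -0.49, -0.001]
ft_force: [0.4, 0.0, -0.1]
grip_width: 0.007
```

```bash
python3 -c "
from h import *
st()"
```

```text
t 8.28 stand mm [ -16.  -149.1   29. ] tips z 7.0 F [ 0.4 -0.1 -0.1] yaw err 0.24 tilt [ 0.001 -0.    -1.   ]
```

Request:
{"name": "move_arm", "arguments": {
  "deltas": [
    {"linear": [0, -0.2, 0], "turn": [0, 0, 0], "claw": 1},
    {"linear": [0, -0.2, 0], "turn": [0, 0, 0], "claw": 1},
    {"linear": [0, -0.2, 0], "turn": [0, 0, 0], "claw": 1},
    {"linear": [0, -0.1, 0], "turn": [0, 0, 0], "claw": 1},
    {"linear": [0, -0.1, 0], "turn": [0, 0, 0], "claw": 1},
    {"linear": [0, -0.1, 0], "turn": [0, 0, 0], "claw": 1},
    {"linear": [0, -0.1, 0], "turn": [0, 0, 0], "claw": 1},
    {"linear": [0, -0.1, 0], "turn": [0, 0, 0], "claw": 1},
    {"linear": [0, -0.1, 0], "turn": [0, 0, 0], "claw": 1},
    {"linear": [0, -0.1, 0], "turn": [0, 0, 0], "claw": 1},
    {"linear": [0, -0.1, 0], "turn": [0, 0, 0], "claw": 1},
    {"linear": [0, -0.1, 0], "turn": [0, 0, 0], "claw": 1},
    {"linear": [0, -0.1, 0], "turn": [0, 0, 0], "claw": 1},
    {"linear": [0, 0, 0], "turn": [0, 0, 0], "claw": 1}
  ]
}}

```text
time: 9.45
position: [0.6255, 0.1109, 0.041]
tool_rot: [3.103, 0.489, 0.001]
ft_force: [0.4, -4.5, 4.8]
grip_width: 0.007
```

```bash
python3 -c "
from h import *
st()"
```

```text
t 9.45 stand mm [ -16.2 -101.6   29. ] tips z 7.0 F [-1.  -4.4  4.8] yaw err 0.21 tilt [ 0.001  0.001 -1.   ]
```

Request:
{"name": "move_arm", "arguments": {
  "deltas": [
    {"linear": [0, -0.05, 0], "turn": [0, 0, 0], "claw": 1},
    {"linear": [0, -0.05, 0], "turn": [0, 0, 0], "claw": 1},
    {"linear": [0, -0.05, 0], "turn": [0, 0, 0], "claw": 1},
    {"linear": [0, -0.05, 0], "turn": [0, 0, 0], "claw": 1},
    {"linear": [0, -0.05, 0], "turn": [0, 0, 0], "claw": 1},
    {"linear": [0, 0, 0], "turn": [0, 0, 0], "claw": 1},
    {"linear": [0, 0, 0], "turn": [0, 0, 0], "claw": 1}
  ]
}}

```text
time: 10.03
position: [0.6233, 0.1173, 0.0408]
tool_rot: [3.103, 0.488, 0.001]
ft_force: [1.3, -4.4, 5.1]
grip_width: 0.006
```

```bash
python3 -c "
from h import *
st()"
```

```text
t 10.03 stand mm [-16.4 -94.8  28.8] tips z 6.8 F [-0.1 -4.6  5.1] yaw err 0.16 tilt [ 0.001  0.001 -1.   ]
```

Force is low and steady, so the plates are still sliding. On in small steps until it rises.

Request:
{"name": "move_arm", "arguments": {
  "deltas": [
    {"linear": [0, -0.05, 0], "turn": [0, 0, 0], "claw": 1},
    {"linear": [0, -0.05, 0], "turn": [0, 0, 0], "claw": 1},
    {"linear": [0, -0.05, 0], "turn": [0, 0, 0], "claw": 1},
    {"linear": [0, 0, 0], "turn": [0, 0, 0], "claw": 1},
    {"linear": [0, 0, 0], "turn": [0, 0, 0], "claw": 1}
  ]
}}

```text
time: 10.45
position: [0.6227, 0.1192, 0.0408]
tool_rot: [3.1, 0.485, 0.001]
ft_force: [2.8, -7.5, 6.4]
grip_width: 0.005
```

```bash
python3 -c "
from h import *
st()
a=grab('wrist','w6.png')['image'][40:290,130:430]; b=grab('side')['image'][205:285,240:340]
cv2.imwrite('pics/z6.png',np.hstack([cv2.resize(a,(450,375)),cv2.resize(b,(350,375))])[...,::-1])"
```

```text
t 10.45 stand mm [-16.4 -92.9  28.8] tips z 6.8 F [ 0.4 -8.   6.4] yaw err 0.07 tilt [ 0.     0.004 -1.   ]
```

View pics/z6.png

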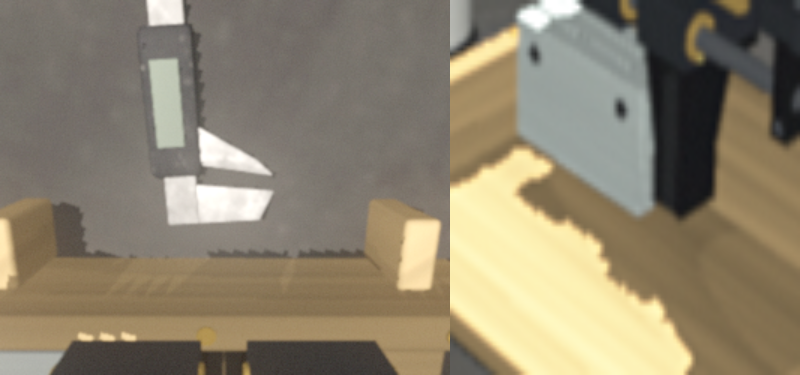

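The side crop shows the row upright, with its right end against the finger. The force has begun to rise, so I'll press a little more to confirm firm contact with the fence.

Request:
{"name": "move_arm", "arguments": {
  "deltas": [
    {"linear": [0, -0.06, 0], "turn": [0, 0, 0], "claw": 1},
    {"linear": [0, -0.06, 0], "turn": [0, 0, 0], "claw": 1},
    {"linear": [0, 0, 0], "turn": [0, 0, 0], "claw": 1},
    {"linear": [0, 0, 0], "turn": [0, 0, 0], "claw": 1}
  ]
}}

```text
time: 10.88
position: [0.6227, 0.1192, 0.0409]
tool_rot: [3.097, 0.481, 0.002]
ft_force: [4.9, -12.8, 5.6]
grip_width: 0.003
```

```bash
python3 -c "
from h import *
st()"
```

```text
t 10.88 stand mm [-16.4 -92.8  28.9] tips z 6.9 F [  0.8 -13.7   5.6] yaw err -0.06 tilt [ 0.     0.008 -1.   ]
```

No further travel at 13.7 N, so the row is on the fence. I'll back off, lift and look.

Request:
{"name": "move_arm", "arguments": {
  "deltas": [
    {"linear": [0, 0.15, 0], "turn": [0, 0, 0], "claw": 1},
    {"linear": [0, 0.3, 0], "turn": [0, 0, 0], "claw": 1},
    {"linear": [0, 0.5, 0], "turn": [0, 0, 0], "claw": 1},
    {"linear": [0, 0.3, -0.5], "turn": [0, 0, 0], "claw": 1},
    {"linear": [0, 0, -0.8], "turn": [0, 0, 0], "claw": 1},
    {"linear": [0, 0, -0.8], "turn": [0, 0, 0], "claw": 1},
    {"linear": [0, 0, -0.8], "turn": [0, 0, 0], "claw": 0.7},
    {"linear": [-0.7, -0.6, -0.8], "turn": [0, 0, 0], "claw": 0.7},
    {"linear": [-0.7, -0.7, 0], "turn": [0, 0, 0], "claw": 0.7},
    {"linear": [-0.7, -0.7, 0], "turn": [0, 0, 0], "claw": 0.7},
    {"linear": [-0.7, 0, 0], "turn": [0, 0, 0], "claw": 0.7},
    {"linear": [0, 0, 0], "turn": [0, 0, 0], "claw": 0.7},
    {"linear": [0, 0, 0], "turn": [0, 0, 0], "claw": 0.7}
  ]
}}

```text
time: 11.97
position: [0.5325, 0.1209, 0.151]
tool_rot: [3.103, 0.49, -0.002]
ft_force: [0.5, -1.4, -0.2]
grip_width: 0.291
```

```bash
python3 -c "
from h import *
st()
d=grab('wrist','w7.png'); np.save('w7T.npy',d['T']); a=d['image'][40:200,150:400]; b=grab('side')['image'][205:285,240:340]
cv2.imwrite('pics/z7.png',np.vstack([cv2.resize(a,(500,320),interpolation=2),cv2.copyMakeBorder(cv2.resize(b,(340,272),interpolation=2),0,0,0,160,cv2.BORDER_CONSTANT)])[...,::-1])"
```

```text
t 11.97 stand mm [-101.8  -63.8  139. ] tips z 117.0 F [ 0.  -1.5 -0.2] yaw err 0.23 tilt [-0.001  0.    -1.   ]
```

View pics/z7.png

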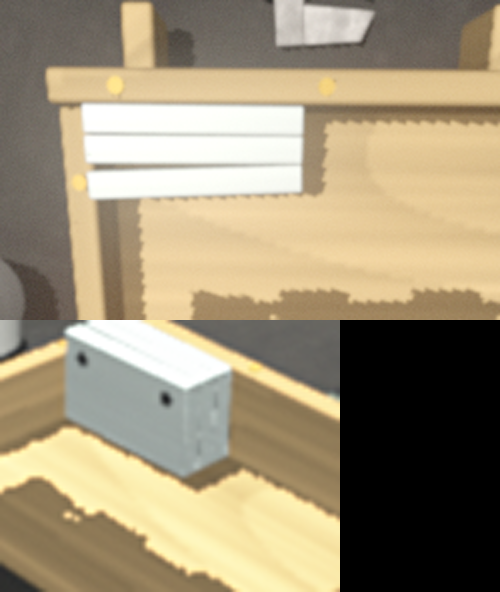

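The wrist crop shows back and middle plates flush and all right ends in line at u≈303. The front plate has yawed slightly, leaving a wedge gap at its left end around (90,167). A second two-finger press from the front should close it; first I'll check that the jar left of the fence is below the gripper's body.

```bash
python3 -c "
from h import *
p,e=tri(grab('top'),(243,275),grab('side'),(206,204)); x,y,t=np.load('stand.npy');c,n=np.cos(t),np.sin(t)
print(p,e,np.array([[c,n],[-n,c]])@(p[:2]-[x,y]))"
```

```text
[0.50415892 0.25602072 0.05682043] 0.0005563956629386457 [-0.0876728  0.0735991]
```

Request:
{"name": "move_arm", "arguments": {
  "deltas": [
    {"linear": [0, -0.3, 0], "turn": [0, 0, 0], "claw": 0.6},
    {"linear": [0, -0.3, 0], "turn": [0, 0, 0], "claw": 0.6},
    {"linear": [0, 0, 0], "turn": [0, 0, 0], "claw": 0.6},
    {"linear": [0, 0, 0], "turn": [0, 0, 0], "claw": 0.6}
  ]
}}

```text
time: 12.5
position: [0.5277, 0.1398, 0.1515]
tool_rot: [-3.102, -0.493, 0.0]
ft_force: [-0.1, -0.4, -0.0]
grip_width: 0.394
```

```bash
python3 -c "
from h import *
st()"
```

```text
t 12.50 stand mm [-100.6  -44.3  139.5] tips z 117.5 F [-0.2 -0.4 -0. ] yaw err 0.34 tilt [ 0.    -0.001 -1.   ]
```

Request:
{"name": "move_arm", "arguments": {
  "deltas": [
    {"linear": [0, 0, 0.6], "turn": [0, 0, 0.06], "claw": 0.6},
    {"linear": [0, 0, 0.8], "turn": [0, 0, 0], "claw": 0.6},
    {"linear": [0, 0, 0.8], "turn": [0, 0, 0], "claw": 0.6},
    {"linear": [0, 0, 0.8], "turn": [0, 0, 0], "claw": 0.6},
    {"linear": [0, 0, 0.4], "turn": [0, 0, 0], "claw": 0.6},
    {"linear": [0, 0, 0.2], "turn": [0, 0, 0], "claw": 0.6},
    {"linear": [0.3, 0, 0], "turn": [0, 0, 0], "claw": 0.6},
    {"linear": [0.4, 0, 0], "turn": [0, 0, 0], "claw": 0.6},
    {"linear": [0.4, 0, 0], "turn": [0, 0, 0], "claw": 0.6},
    {"linear": [0.3, 0, 0], "turn": [0, 0, 0], "claw": 0.6},
    {"linear": [0.1, 0, 0], "turn": [0, 0, 0], "claw": 0.6},
    {"linear": [0.1, 0, 0], "turn": [0, 0, 0], "claw": 0.6},
    {"linear": [0.1, 0, 0], "turn": [0, 0, 0], "claw": 0.6},
    {"linear": [0.1, 0, 0], "turn": [0, 0, 0], "claw": 0.6},
    {"linear": [0.1, 0, 0], "turn": [0, 0, 0], "claw": 0.6},
    {"linear": [0.05, 0, 0], "turn": [0, 0, 0], "claw": 0.6},
    {"linear": [0.05, 0, 0], "turn": [0, 0, 0], "claw": 0.6},
    {"linear": [0.05, 0, 0], "turn": [0, 0, 0], "claw": 0.6},
    {"linear": [0, 0, 0], "turn": [0, 0, 0], "claw": 0.6},
    {"linear": [0, 0, 0], "turn": [0, 0, 0], "claw": 0.6}
  ]
}}

```text
time: 14.17
position: [0.5841, 0.1561, 0.043]
tool_rot: [3.103, 0.482, -0.009]
ft_force: [-6.5, -2.6, 4.5]
grip_width: 0.4
```

```bash
python3 -c "
from h import *
st()"
```

```text
t 14.17 stand mm [-41.9 -45.9  31. ] tips z 9.0 F [-7.  -0.5  4.5] yaw err -0.05 tilt [-0.006  0.001 -1.   ]
```

Contact is at the same tool position as before (-42). A bit more pressure, then I'll retreat and look.

Request:
{"name": "move_arm", "arguments": {
  "deltas": [
    {"linear": [0.06, 0, 0], "turn": [0, 0, 0], "claw": 0.6},
    {"linear": [0.04, 0, 0], "turn": [0, 0, 0], "claw": 0.6},
    {"linear": [0, 0, 0], "turn": [0, 0, 0], "claw": 0.6},
    {"linear": [0, 0, 0], "turn": [0, 0, 0], "claw": 0.6},
    {"linear": [-0.1, 0, 0], "turn": [0, 0, 0], "claw": 0.6},
    {"linear": [-0.1, 0, 0], "turn": [0, 0, 0], "claw": 0.6},
    {"linear": [-0.2, 0, 0], "turn": [0, 0, 0], "claw": 0.6},
    {"linear": [-0.5, 0, 0], "turn": [0, 0, 0], "claw": 0.6},
    {"linear": [-0.7, 0, 0], "turn": [0, 0, 0], "claw": 0.6},
    {"linear": [-0.7, 0, -0.4], "turn": [0, 0, 0], "claw": 0.6},
    {"linear": [0, 0, -0.8], "turn": [0, 0, 0], "claw": 0.6},
    {"linear": [0, 0, -0.8], "turn": [0, 0, 0], "claw": 0.6},
    {"linear": [0, 0, -0.8], "turn": [0, 0, 0], "claw": 0.6},
    {"linear": [0, 0, -0.4], "turn": [0, 0, 0], "claw": 0.6},
    {"linear": [0, 0, 0], "turn": [0, 0, 0], "claw": 0.6},
    {"linear": [0, 0, 0], "turn": [0, 0, 0], "claw": 0.6}
  ]
}}

```text
time: 15.5
position: [0.524, 0.1368, 0.1396]
tool_rot: [3.104, 0.482, 0.002]
ft_force: [-1.0, -0.1, -1.1]
grip_width: 0.399
```

```bash
python3 -c "
from h import *
st()
d=grab('wrist','w8.png'); np.save('w8T.npy',d['T']); a=d['image'][40:180,160:340]; b=grab('side')['image'][205:285,240:340]
cv2.imwrite('pics/z8.png',np.vstack([cv2.resize(a,(432,336),interpolation=2),cv2.copyMakeBorder(cv2.resize(b,(325,260),interpolation=2),0,0,0,107,cv2.BORDER_CONSTANT)])[...,::-1])"
```

```text
t 15.50 stand mm [-105.   -46.1  127.6] tips z 105.6 F [-1.   0.3 -1.1] yaw err -0.06 tilt [ 0.001  0.001 -1.   ]
```

View pics/z8.png

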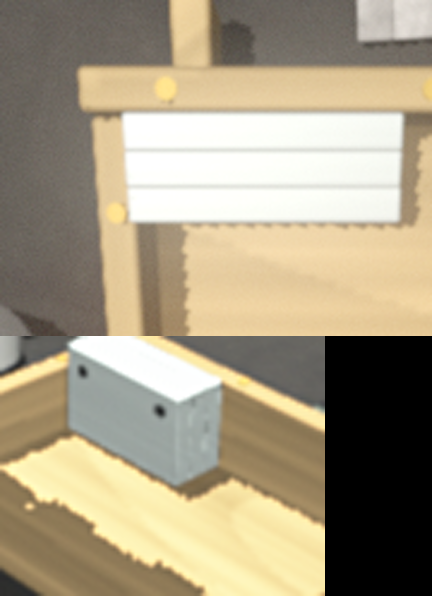

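The plates now look straight and tight: left ends at u≈123/126/130, right ends at 403/402/400, even seams and no wedge. Numeric check in stand coordinates.

```bash
python3 -c "
from h import *
d=dict(cams.get_image('wrist'),T=np.load('w8T.npy')); x,y,t=np.load('stand.npy'); c,n=np.cos(t),np.sin(t)
for k,a in dict(aL=(124,130),bL=(126,168),cL=(130,204),aR=(403,130),bR=(402,168),cR=(400,204),aBackL=(123,112),aBackR=(403,112),cFL=(131,222),cFR=(400,222)).items():
    q=onz(d,(160+a[0]/2.4,40+a[1]/2.4),.060)[:2]-[x,y]; print(k,(np.array([[c,n],[-n,c]])@q*1e3).round(1))
for a in ((122,118),(140,300)):
    q=onz(d,(160+a[0]/2.4,40+a[1]/2.4),.048)[:2]-[x,y]; print('fence',(np.array([[c,n],[-n,c]])@q*1e3).round(1))"
```

```text
aL [-5.5 -0.8]
bL [-15.9  -0.6]
cL [-25.9  -1.1]
aR [ -5.6 -80.9]
bR [-15.9 -81.1]
cR [-26.  -80.9]
aBackL [-0.7 -0.8]
aBackR [ -0.8 -80.6]
cFL [-31.1  -1.1]
cFR [-31.2 -81.2]
fence [-1.3  2.1]
fence [-56.1   0.1]
```

```bash
python3 -c "
from h import *
x,y,t=np.load('stand.npy'); c,n=np.cos(t),np.sin(t)
d=dict(cams.get_image('wrist'),T=np.load('w7T.npy'))
for a in ((82,118),(303,118),(85,148),(303,148),(303,178)):
    q=onz(d,(150+a[0]/2,40+a[1]/2),.060)[:2]-[x,y]; print((np.array([[c,n],[-n,c]])@q*1e3).round(1))
d=grab('wrist'); M=np.array([[c,-n],[n,c]])
print([proj(d,[*( [x,y]+M@np.array([px,0])),.048])[0].round(1) for px in(0,-.04,-.1)])
im=d['image'][30:185,165:265]; cv2.imwrite('pics/z9.png',cv2.resize(im,(387,600),interpolation=cv2.INTER_CUBIC)[...,::-1])"
```

```text
[-5.3 -0.4]
[ -5.  -80.7]
[-15.6  -0.6]
[-15.3 -81. ]
[-26.  -81.3]
[array([213.5,  84.5]), array([217. , 141.9]), array([221.7, 217.3])]
```

View pics/z9.png

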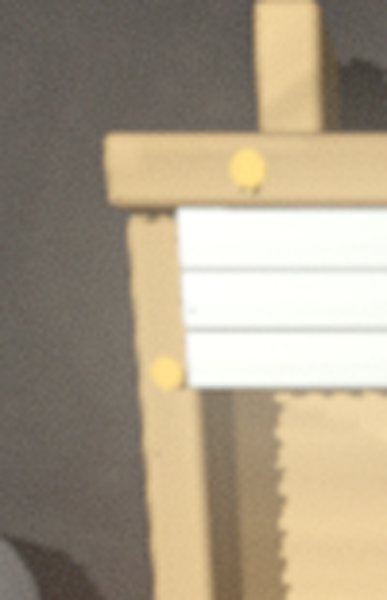

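The close-up shows the plates' left ends, u≈178–188, running along the fence's inner edge with no gap. The seams are even and the back plate is against the backstop. Handing in.

```bash
python3 -c "
from h import *
print(ctrl.close_job()); st()"
```

```text
the job is handed in; nothing more can be done
None
the job is handed in; nothing more can be done
```

The three plates now stand upright as one straight, square stack, flat against the backstop with their left ends at the fence. I handed the job in at about 16 s with the gripper clear of everything.

- **What I did:** I pushed the row upright from the front with two fingers near its foot (18 N, no further travel). Then I pushed the right ends sideways until the row stopped at the fence (13.7 N, no further travel).
- **Correction:** the side push left the front plate slightly yawed, so I pressed the row once more from the front, which closed the gap.
- **Last checks, wrist camera:** plate centres are at x ≈ -5.5, -16 and -26 mm, against -5, -15 and -25 asked. The left ends are at y ≈ -0.6 to -1.1 mm and the right ends at about -81 mm. Both the front and back faces are parallel to the backstop, and no gap shows at the seams or the fence.
- **What disagreed:** the leftover 0.5–1 mm is within the 2 mm camera calibration. At the firm stops the tool was 2–3 mm off what the stated finger sizes predict. Two-view heights read 3–5 mm high at the fence and up to 12 mm at the front plate's foot, so I used the stated heights for the final positions.

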